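# Load the ultrasonic cleaner, keep the sealed bearings out

## Robot

A 6-joint arm with a two-finger parallel gripper is mounted at the origin on a cart in front of the work surface, level with it; the furniture and walls round the work are solid. World frame = base frame: x ahead of the robot, y to its left, z up, the work surface at z = 0. Lengths are in m, angles in rad, forces in N, time in s.
With the tool pointing down it reaches from about 0.3 to 0.775 m from the base axis. Payload 14.6 kg.
Tool frame: the origin (TCP) lies at the centre of the arm's flange, where the gripper is bolted on; the fingertips stand 199 mm ahead of it and the grasp point (between the pads) lies ctrl.tcp_to_grasp ahead of it (ctrl.tcp_to_grasp is the distance from the TCP to the grasp point, in m); z points along the fingers, y is the line along which they close (so a half turn about z gives the same grasp; the last joint's range is limited). The gripper opens to 94 mm and grips with 3 to 60 N. Pads are 16 mm wide; open, the fingers measure 119 mm over their backs; the gripper's body (75 mm by 177 mm) begins 78 mm behind the grasp point.
Start: joints at [-1.301, 0.3, 1.521, -0, 1.321, -0.067], TCP at [0.182, -0.519, 0.405] pointing down, gripper open.
Joint ranges: [-3.03, 3.03], [-0.79, 2.21], [0.23, 2.52], [-1.04, 4.18], [0, 3.07], [-2.55, 2.55]. Speed limits (rad/s): [2.22, 2.22, 2.57, 3.14, 3.14, 3.14].

## Interface

Orientations are given as [roll, pitch, yaw] about the fixed x, y, z axes, in that order (R = Rz(yaw) Ry(pitch) Rx(roll)).
In Python, from station import ctrl gives the robot as it stands. The module is installed in compiled form; this text tells all that it offers.
- The arm moves only by the shell command python3 -m jog 'ROWS' [OPENING] [FORCE]. ROWS is JSON, a list of rows, each a list of 6 numbers: the shift along the tool's x, y, z in cm, then the turn, a rotation vector about the tool's x, y, z in rad. In form: [[tx, ty, tz, ax, ay, az], ...]. A call has 1 to 8 rows; each row is the pose to reach, as a shift and turn from the pose commanded when the call began, along the tool's axes at that moment; what a row does not reach only later rows make up. A row lasts 1/10 s, in which the tool goes at most 50 mm and 8.59 degrees, less where a joint would pass 70% of its speed; a pose out of reach is approached as far as the arm can. A call with a gripper value outside its range is refused whole. OPENING is the opening in per cent of the stroke, from 0 (shut) to 100 (fully open), set as the call begins (- or left out, the last holds). The fingers move at their own pace and stop on an object; FORCE is the grip in N (left out, the last holds). Time passes only in rows, so rows that repeat a pose let the fingers close. It gives the time, the measured TCP pose, the force, the opening and the grip force at its end, in the units of the state.
- ctrl.get_obs(): the state, without advancing time (a new reading comes with each control period).
- ctrl.camera(name): name is "side" or "top"; returns a dict with "img" (480x640x3 uint8, blue, green, red), "intrinsics" (3x3 intrinsics, pixels), "R" (3x3) and "t" (3): a world point X has camera coordinates R X + t. Camera axes: x right, y down, z forward; pixel columns grow to the right and rows downward; lengths in m; the calibration is good to about 2 mm. A picture is of the moment at which its call begins. There is no depth.
- ctrl.hand_in(): hands the job in; it is judged then, once.
The state is a dict: "time_s": time; "qpos": joint angles; "joint_vel": joint speeds; "tau": joint torques, N m; "ee_pos": TCP position; "eef_rot": TCP orientation; "force": force on the tool from outside, world axes, zero at the start; "moment": the same for the moment, N m; "grip_width": finger opening in m; "grip_force": force on a finger pad.
Only numpy, scipy, OpenCV 4.12 (cv2) and the standard library are available. Lean on these libraries where they do the work, as an engineer would, in place of code of your own. Each camera call takes 0.05 s, during which the arm holds its last target. There are 200 camera calls.

## Task

Get the ultrasonic cleaner ready for a degreasing run: the wire basket hangs by its end lips on the rim of the empty tank, the perforated pan stands flat in one half of the basket (either half), the small open ball bearing lies flat in the pan so that it cannot slip between the wires, and the large open ball bearing lies flat on the mesh in the other half. The two rubber-sealed bearings stay where they lie on the bench, because the bath would wash out their grease. Lay the bearings down, do not drop them, and let go of everything.

Things in the scene. Friction and masses are not known exactly. Their poses are not given: they have to be found in the camera images.
- cleaner: Bench-top ultrasonic cleaner, fixed, open, empty: grey housing 182 x 288 x 130 mm (x, y, z), dark control panel on its -x side, stainless tank opening 138 x 244 mm, 80 mm deep, in its top. Origin: centre of its underside, z up. Steel rim 22 mm wide, top at z = 130 mm. With the basket hung on it, the basket's origin is 92 mm above this origin, 7 to 8 mm play all round; either way round.
- basket: Loose wire basket, 0.32 kg, 122 x 230 x 40 mm (x, y, z), walls and floor 3 mm. A lip 90 mm wide sticks out 24 mm at each end (+y, -y), underside at z = 38 mm. A bail over y = 0 splits it into halves (each 108 mm by 116 mm, middles at y = +57 and -57 mm); its black grip, 52 mm long (x), 10 mm thick (y), z = 48 to 64 mm, is pinched across its thickness. Origin: centre of underside, z up.
- pan: Loose perforated steel pan, 0.09 kg, 92 x 96 x 22 mm (x, y, z), floor and walls 2.5 mm. On its +y wall stands a lift tab with a black grip 28 mm wide (x), 9 mm thick (y), centred at x = 0, y = +43.5 mm, z = 31 to 59 mm: pinch it across its thickness. Origin: centre of underside, z up. Fits in a half of the basket with its y along the basket's y, tab best towards the basket's end.
- bearing_large_open: Large open ball bearing, loose, 0.13 kg: outside diameter 52 mm, bore 25 mm, 15 mm thick, lying flat; its balls and thin brass cage show between the two rings. Its origin is the centre of its lower face, z along the bore. Goes in the half of the basket that the pan does not take.
- bearing_small_open: Small open ball bearing, loose, 0.05 kg: outside diameter 35 mm, bore 15 mm, 11 mm thick, lying flat; its balls and thin brass cage show between the two rings. Its origin is the centre of its lower face, z along the bore. Goes in the pan.
- bearing_large_sealed: Large sealed ball bearing, the same size as the large open one, but a flat dark rubber disc closes the space between its rings, so no balls show. Its origin is the centre of its lower face, z along the bore. Stays on the bench.
- bearing_small_sealed: Small sealed ball bearing, the same size as the small open one, but closed by a flat dark rubber disc. Its origin is the centre of its lower face, z along the bore. Stays on the bench.
There are look-alikes about, which are no part of the job. Leave any pink or red look-alike of the bearing_small_open alone.

How it is judged:
At the end, for the whole second after the job is handed in: Basket hung level on the rim (height 5 mm, middle 12 mm, 0.12 rad); pan flat on the floor of one half, large open bearing flat on the floor of the other; small open bearing flat in the pan; sealed bearings within 30 mm of where they lay; all at rest (z of basket in the frame of cleaner between 0.087 and 0.097 m and x of basket in the frame of cleaner between -0.012 and 0.012 m and y of basket in the frame of cleaner between -0.012 and 0.012 m and angle between the y axis of basket and the y axis of cleaner, either way round below 0.12 rad and angle between basket's own z axis and vertical below 0.05 rad and z of pan in the frame of basket between -0.002 and 0.008 m and x of pan in the frame of basket between -0.016 and 0.016 m and angle between pan's own z axis and vertical below 0.06 rad and z of bearing_large_open in the frame of basket between -0.002 and 0.022 m and x of bearing_large_open in the frame of basket between -0.036 and 0.036 m and angle between the z axis of bearing_large_open and the z axis of basket, either way round below 0.1 rad and ((y of pan in the frame of basket between 0.0355 and 0.0795 m and y of bearing_large_open in the frame of basket between -0.0875 and -0.0275 m) or (y of pan in the frame of basket between -0.0795 and -0.0355 m and y of bearing_large_open in the frame of basket between 0.0275 and 0.0875 m)) and z of bearing_small_open in the frame of pan between -0.0025 and 0.0185 m and x of bearing_small_open in the frame of pan between -0.03 and 0.03 m and y of bearing_small_open in the frame of pan between -0.034 and 0.03 m and angle between the z axis of bearing_small_open and the z axis of pan, either way round below 0.1 rad and distance of each of bearing_large_sealed, bearing_small_sealed from where it was at the start of the episode below 0.03 m and linear speed of each of basket, pan, bearing_large_open, bearing_small_open below 0.02 m/s); the robot touches nothing.
It fails at once if a sealed bearing is moved more than 50 mm (distance of any of bearing_large_sealed, bearing_small_sealed from where it was at the start of the episode above 0.05 m).
It fails at once if the large open bearing is dropped into the basket (strikes it at over 0.8 m/s) (linear speed of bearing_large_open above 0.8 m/s and linear speed of basket below 0.1 m/s and horizontal distance between bearing_large_open and basket below 0.11 m and z of bearing_large_open in the frame of basket between -0.01 and 0.035 m).
It fails at once if the small open bearing is dropped into the pan (strikes it at over 0.8 m/s) (linear speed of bearing_small_open above 0.8 m/s and linear speed of pan below 0.1 m/s and horizontal distance between bearing_small_open and pan below 0.11 m and z of bearing_small_open in the frame of pan between -0.01 and 0.035 m).
It also fails if it takes over 109 s, if anything falls off the work surface, if the arm or the gripper's body presses on something with over 40 N, if the wrist force passes 120 N, or if a joint passes its speed limit or range.

## Working session

There is one attempt and no reset: what is moved stays moved. The work goes in short steps, Python scripts to look and compute and a shell command to move; the robot and the scene stay as the last step left them, time stands still between calls to the robot, and variables do not carry over. Pictures are saved under pics/ and viewed, at most 14 in all, crops included, and the job is handed in when it is done.

```bash
mkdir -p pics
cat > h.py <<'E'
import numpy as np,cv2
from scipy.spatial.transform import Rotation as Ro
from station import ctrl
def cam(n,save=None):
    c=ctrl.camera(n)
    if save: cv2.imwrite('pics/'+save,c['img'])
    return c
def ray(c,u,v,z):
    K=np.array(c['intrinsics']);R=np.array(c['R']);t=np.array(c['t'])
    o=-R.T@t;d=R.T@np.linalg.inv(K)@[u,v,1]
    return o+d*(z-o[2])/d[2]
def proj(c,X):
    p=np.array(c['intrinsics'])@(np.array(c['R'])@X+np.array(c['t']));return p[:2]/p[2]
E
python3 - <<'E'
from h import *
o=ctrl.get_obs();print(ctrl.tcp_to_grasp,o['ee_pos'],o['eef_rot'],o['time_s'],o['grip_width'])
for n in('top','side'):
    c=cam(n,n+'0.png');print(n,np.array(c['intrinsics']).round(1).tolist(),np.array(c['R']).round(3).tolist(),(-np.array(c['R']).T@c['t']).round(3))
E
```

```text
0.1804 [ 0.18173712 -0.51907202  0.40408798] [-3.14045106e+00 -8.06875583e-05  3.36756487e-01] 0.0 0.09400624208090211
top [[596.0, 0.0, 316.6], [0.0, 596.0, 239.7], [0.0, 0.0, 1.0]] [[0.022, -1.0, 0.015], [-0.999, -0.023, -0.038], [0.038, -0.014, -0.999]] [ 0.449 -0.011  1.407]
side [[540.6, 0.0, 325.5], [0.0, 540.6, 238.2], [0.0, 0.0, 1.0]] [[0.98, -0.196, 0.013], [-0.113, -0.616, -0.78], [0.161, 0.763, -0.626]] [ 0.304 -0.962  0.826]
```

View pics/top0.png

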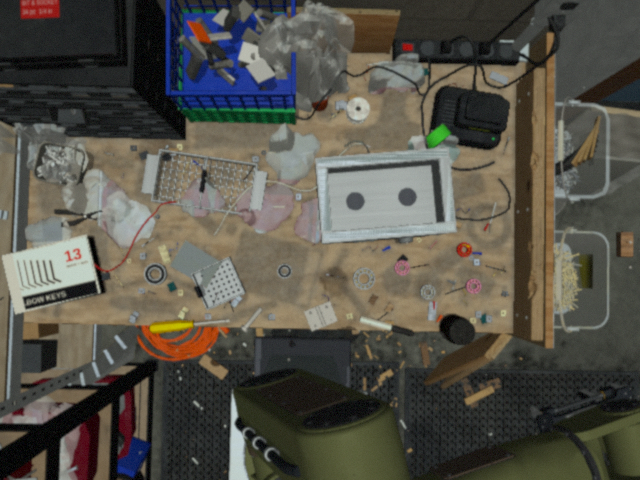

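View pics/side0.png

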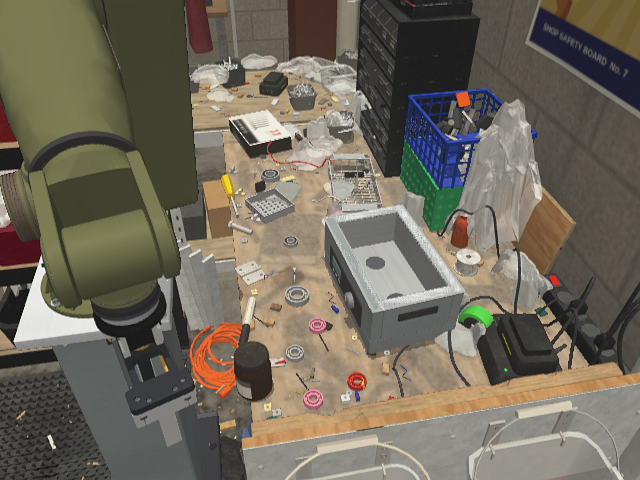

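The top view shows the basket at about (205,182), pan (220,283), large open bearing (364,278), small open (428,292), sealed ones at (155,273) and (284,270), and the cleaner at (386,195). The pink and red ones are decoys. I'll zoom in next.

Run:
```python
from h import *
t=cv2.imread('pics/top0.png');s=cv2.imread('pics/side0.png')
a=cv2.resize(t[140:320,135:300],None,fx=3.3,fy=3.3,interpolation=cv2.INTER_CUBIC)
b=cv2.resize(t[140:310,300:500],None,fx=3.5,fy=3.5,interpolation=cv2.INTER_CUBIC)
d=cv2.resize(s[140:290,220:400],None,fx=4,fy=4,interpolation=cv2.INTER_CUBIC)
for n,i in zip('abd',(a,b,d)):cv2.imwrite(f'pics/c_{n}.png',i)
```

```text
(no output)
```

View pics/c_a.png

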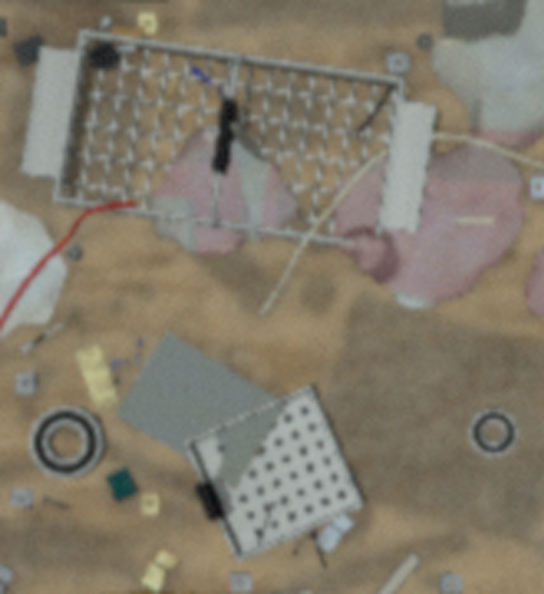

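View pics/c_b.png

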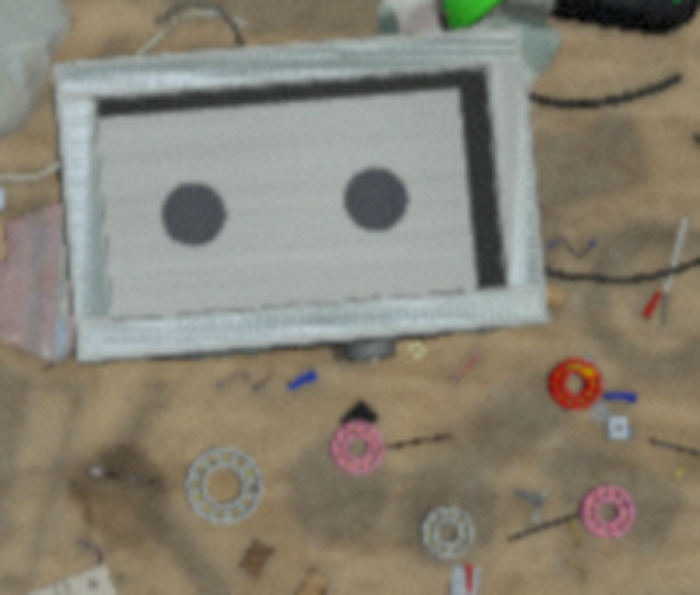

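View pics/c_d.png

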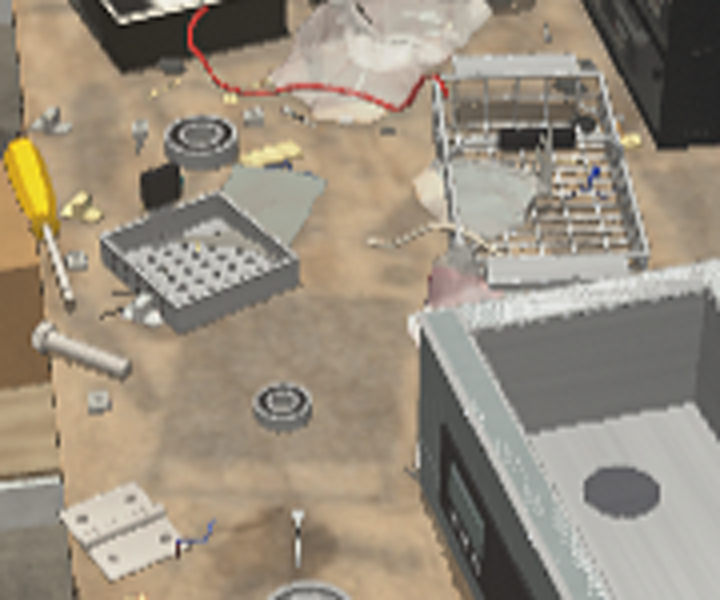

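The crops show: basket lips at (52,112) and (408,167) in c_a with the grip at (225,135). The pan's tab is at (208,500), on its +y/left side. In c_b the rim corners are clear, the large open bearing is at (224,485) and the small open one at (449,532). Now I'll compute positions.

Run:
```python
from h import *
c=cam('top');s=cam('side')
A=lambda x,y,z:ray(c,135+(x+.5)/3.3-.5,140+(y+.5)/3.3-.5,z)
B=lambda x,y,z:ray(c,300+(x+.5)/3.5-.5,140+(y+.5)/3.5-.5,z)
def show(n,p):
    print(n,p.round(4),'side px',proj(s,p).round(0),'r',np.hypot(*p[:2]).round(3))
l1,l2=A(52,112,.04),A(408,167,.04)
show('lip mid',(l1+l2)/2);print('len',np.linalg.norm(l1-l2),'ydir',np.arctan2(*(l1-l2)[1::-1]))
g1,g2=A(230,98,.064),A(220,172,.064);show('grip',(g1+g2)/2);print(np.linalg.norm(g1-g2),np.arctan2(*(g1-g2)[1::-1]))
P=[A(*q,.022) for q in((190,443),(313,388),(362,507),(240,553))]
show('pan',sum(P)/4);print([round(np.linalg.norm(P[i]-P[i-1]),3) for i in range(4)])
yd=(P[0]+P[3]-P[1]-P[2])/2;a=np.arctan2(yd[1],yd[0]);print('pan y dir',a);show('tab pred',sum(P)/4+.0435*np.array([np.cos(a),np.sin(a),0])+[0,0,.037])
show('tab seen',A(208,500,.055))
Q=[B(*q,.13) for q in((57,65),(522,30),(547,318),(80,360))]
show('clean',sum(Q)/4);print([round(np.linalg.norm(Q[i]-Q[i-1]),3) for i in range(4)])
yd=(Q[0]+Q[3]-Q[1]-Q[2])/2;print('clean y dir',np.arctan2(yd[1],yd[0]))
show('LO',B(224,485,.015));show('SO',B(449,532,.011))
show('LS',A(66,441,.015));show('SS',A(493,432,.011))
```

```text
lip mid [0.628  0.2302 0.04  ] side px [353. 180.] r 0.669
len 0.25032692026120656 ydir 1.4409547911361846
grip [0.6279 0.2296 0.064 ] side px [353. 172.] r 0.669
0.051261570546939396 -0.1038242415507954
pan [0.3967 0.1942 0.022 ] side px [269. 201.] r 0.442
[np.float64(0.085), np.float64(0.094), np.float64(0.09), np.float64(0.091)]
pan y dir 1.9848546486359142
tab pred [0.3792 0.2341 0.059 ] side px [260. 182.] r 0.446
tab seen [0.3782 0.2354 0.055 ] side px [259. 183.] r 0.445
clean [ 0.598  -0.1763  0.13  ] side px [388. 251.] r 0.623
[np.float64(0.182), np.float64(0.288), np.float64(0.179), np.float64(0.288)]
clean y dir 1.677367089870702
LO [ 0.4147 -0.1426  0.015 ] side px [296. 292.] r 0.439
SO [ 0.3865 -0.2944  0.011 ] side px [294. 351.] r 0.486
LS [0.4154 0.3435 0.015 ] side px [270. 173.] r 0.539
SS [0.4283 0.0436 0.011 ] side px [290. 239.] r 0.431
```

The rim measures 288 x 182 mm, the pan about 92 mm, the lips are 250 mm apart, and the side-view reprojections agree. The basket goes first.

```bash
cat > go.py <<'E'
# offsets (tool axes, cm / rad) from now to grasp point x y z, yaw
import sys;from h import *
o=ctrl.get_obs();x,y,z,w=map(float,sys.argv[1:5])
R=Ro.from_euler('xyz',o['eef_rot']);T=Ro.from_euler('xyz',[np.pi,0,w])
d=np.array([x,y,z+ctrl.tcp_to_grasp])-o['ee_pos']
print((R.inv().apply(d)*100).round(2),(R.inv()*T).as_rotvec().round(3),'t',round(o['time_s'],2),'w',round(o['grip_width'],4),'gf',round(float(np.max(o['grip_force'])),1),'F',np.round(o['force'],1),'q',np.round(o['qpos'],2))
E
python3 go.py 0.628 0.23 0.16 -0.126;  python3 go.py 0.628 0.23 0.06 -0.126
```

```text
[ 66.87 -55.95   6.43] [-0.001  0.     0.463] t 0.2 w 0.0941 gf 0.0 F [ 0.4 -0.1 -0.1] q [-1.3   0.3   1.52 -0.    1.32 -0.07]
[ 66.87 -55.94  16.43] [-0.001  0.     0.463] t 0.2 w 0.0941 gf 0.0 F [ 0.4 -0.1 -0.1] q [-1.3   0.3   1.52 -0.    1.32 -0.07]
```

```bash
python3 -m jog '[[66.9,-55.9,0,0,0,0.46],[66.9,-55.9,0,0,0,0.46],[66.9,-55.9,0,0,0,0.46],[66.9,-55.9,0,0,0,0.46],[66.9,-55.9,0,0,0,0.46],[66.9,-55.9,0,0,0,0.46],[66.9,-55.9,0,0,0,0.46],[66.9,-55.9,0,0,0,0.46]]' 60 30; python3 go.py 0.628 0.23 0.16 -0.126
```

```text
time_s: 1.0
ee_pos: [0.3845, -0.1785, 0.4049]
eef_rot: [3.141, -0.0, -0.123]
force: [1.6, -1.2, 0.2]
grip_width: 0.0567
grip_force: 0.0
[ 19.13 -43.54   6.45] [ 0.    -0.     0.003] t 1.0 w 0.0567 gf 0.0 F [ 1.6 -1.2  0.2] q [-0.52  0.01  1.85 -0.    1.28  1.17]
```

```bash
python3 -m jog '[[19.1,-43.5,0,0,0,0],[19.1,-43.5,0,0,0,0],[19.1,-43.5,0,0,0,0],[19.1,-43.5,0,0,0,0],[19.1,-43.5,0,0,0,0],[19.1,-43.5,0,0,0,0],[19.1,-43.5,0,0,0,0],[19.1,-43.5,0,0,0,0]]'; python3 go.py 0.628 0.23 0.06 -0.126
```

```text
time_s: 1.8
ee_pos: [0.5893, 0.1653, 0.4045]
eef_rot: [3.142, 0.0, -0.123]
force: [-0.1, -1.5, 0.4]
grip_width: 0.0567
grip_force: 0.0
[ 3.05 -6.9  16.41] [0.    0.    0.003] t 1.8 w 0.0567 gf 0.0 F [-0.1 -1.5  0.4] q [ 0.21  0.44  1.33 -0.    1.37  1.91]
```

```bash
python3 -m jog '[[3,-6.9,4,0,0,0],[3,-6.9,8,0,0,0],[3,-6.9,10,0,0,0],[3,-6.9,12,0,0,0],[3,-6.9,12,0,0,0],[3,-6.9,12,0,0,0]]'; python3 go.py 0.628 0.23 0.06 -0.126; python3 -c "
from h import *
cam('top','t1.png');c=cam('side','s1.png')
cv2.imwrite('pics/s1c.png',cv2.resize(c['img'][60:230,260:460],None,fx=4,fy=3.5))"
```

```text
time_s: 2.4
ee_pos: [0.627, 0.2279, 0.2854]
eef_rot: [-3.141, -0.0, -0.123]
force: [-0.6, -0.4, 1.0]
grip_width: 0.0557
grip_force: 0.0
[ 0.07 -0.22  4.5 ] [-0.    -0.     0.003] t 2.4 w 0.0557 gf 0.0 F [-0.6 -0.4  1. ] q [0.29 0.67 1.27 0.   1.21 1.99]
```

View pics/s1c.png

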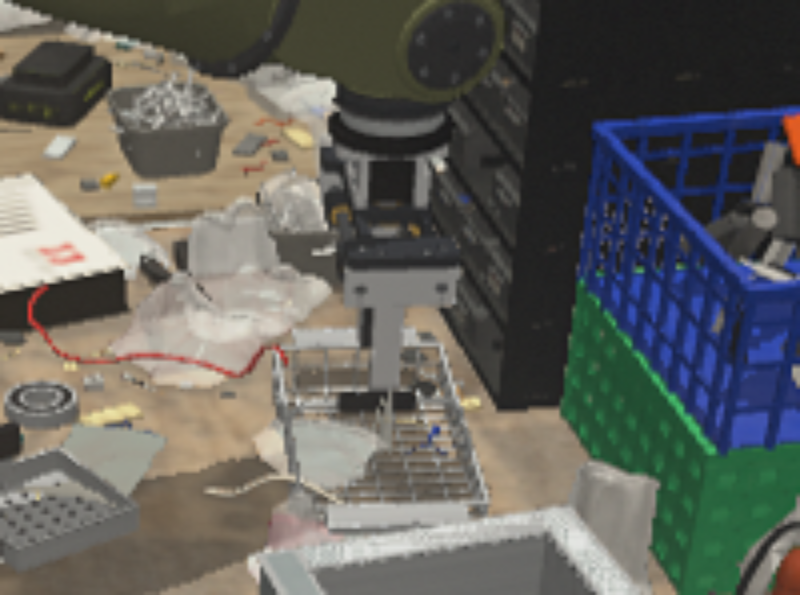

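The gripper at (390,320) in the crop stands above the grip at (380,400) and lines up with it. Going down to close.

```bash
python3 -m jog '[[0,-0.2,1.5,0,0,0],[0,-0.2,3,0,0,0],[0,-0.2,4.4,0,0,0],[0,-0.2,4.4,0,0,0],[0,-0.2,4.4,0,0,0]]'; python3 -m jog '[[0,0,0,0,0,0],[0,0,0,0,0,0],[0,0,0,0,0,0],[0,0,0,0,0,0],[0,0,0,0,0,0],[0,0,0,0,0,0]]' 0 50; python3 -m jog '[[0,0,-2,0,0,0],[0,0,-5,0,0,0],[0,0,-8,0,0,0],[0,0,-12,0,0,0],[0,0,-15,0,0,0],[0,0,-17,0,0,0],[0,0,-17,0,0,0]]'; python3 go.py 0.598 -0.176 0.24 0.106
```

```text
time_s: 3.0
ee_pos: [0.6271, 0.23, 0.2402]
eef_rot: [3.141, 0.001, -0.123]
force: [0.5, -0.1, 0.1]
grip_width: 0.0562
grip_force: 0.0
time_s: 3.6
ee_pos: [0.6271, 0.23, 0.2408]
eef_rot: [-3.142, -0.0, -0.123]
force: [0.1, -0.4, 0.3]
grip_width: 0.012
grip_force: 0.0
time_s: 4.3
ee_pos: [0.627, 0.23, 0.4135]
eef_rot: [-3.14, -0.004, -0.123]
force: [-0.2, -0.7, -3.7]
grip_width: 0.0098
grip_force: 50.0
[ 2.11 40.65 -0.75] [-0.001 -0.004 -0.229] t 4.3 w 0.0098 gf 50.0 F [-0.2 -0.7 -3.7] q [0.3  0.57 1.13 0.   1.45 1.99]
```

```bash
python3 -m jog '[[0.1,2,-0.7,0,0,-0.02],[0.3,6,-0.7,0,0,-0.06],[0.6,10,-0.7,0,0,-0.1],[0.8,14,-0.7,0,0,-0.14],[1,18,-0.7,0,0,-0.18],[1.2,22,-0.7,0,0,-0.229],[1.4,26,-0.7,0,0,-0.229],[1.6,30,-0.7,0,0,-0.229]]'; python3 go.py 0.598 -0.176 0.24 0.106
```

```text
time_s: 5.1
ee_pos: [0.6057, -0.0713, 0.4157]
eef_rot: [-3.141, 0.002, 0.106]
force: [0.3, 0.0, -3.4]
grip_width: 0.0093
grip_force: 50.0
[-1.88 10.33 -0.47] [-0.001  0.002 -0.   ] t 5.1 w 0.0093 gf 50.0 F [ 0.3  0.  -3.4] q [-0.18  0.43  1.32  0.    1.39  1.29]
```

```bash
python3 -m jog '[[-0.6,3,0,0,0,0],[-1.2,6,0,0,0,0],[-1.6,8.5,0,0,0,0],[-1.9,10,0,0,0,0],[-1.9,10.3,0,0,0,0],[-1.9,10.3,0,0,0,0],[-1.9,10.3,2,0,0,0],[-1.9,10.3,2,0,0,0]]'
python3 - <<'E'
from h import *
t=cam('top','t2.png');s=cam('side','s2.png')
a=cv2.resize(t['img'][130:260,300:480],None,fx=2.2,fy=2.2,interpolation=cv2.INTER_CUBIC)
b=cv2.resize(s['img'][120:380,290:490],None,fx=1.9,fy=1.9,interpolation=cv2.INTER_CUBIC)
h=max(a.shape[0],b.shape[0]);o=np.zeros((h,a.shape[1]+b.shape[1],3),np.uint8)
o[:a.shape[0],:a.shape[1]]=a;o[:b.shape[0],a.shape[1]:]=b;cv2.imwrite('pics/j2.png',o)
E
python3 go.py 0.598 -0.176 0.152 0.106
```

```text
time_s: 5.9
ee_pos: [0.5982, -0.1728, 0.3952]
eef_rot: [-3.14, 0.004, 0.107]
force: [-0.4, -0.7, -3.4]
grip_width: 0.0099
grip_force: 50.0
[-0.06  0.28  6.54] [-0.     0.001  0.001] t 6.0 w 0.0095 gf 50.0 F [ 0.4  0.4 -2.6] q [-0.34  0.47  1.3   0.    1.37  1.12]
```

View pics/j2.png

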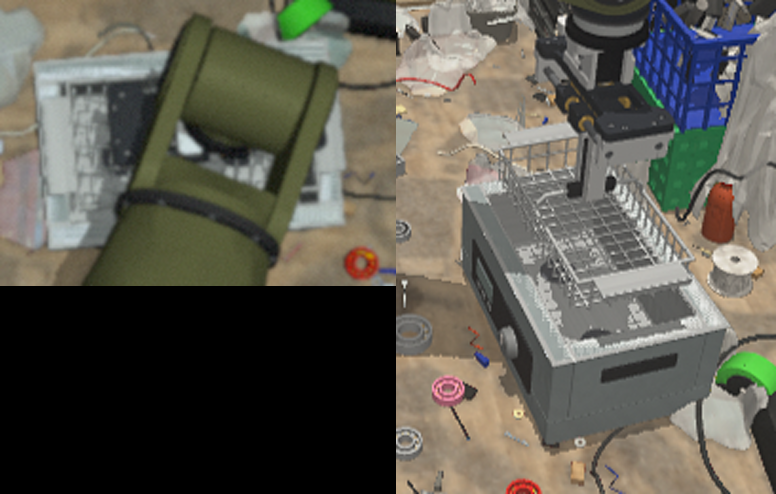

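The basket is held level over the tank and parallel to it, with its near lip over the near rim (side crop, about (640,275)). Lowering it.

```bash
python3 -m jog '[[0,0.3,1,0,0,0],[0,0.3,2,0,0,0],[0,0.3,3,0,0,0],[0,0.3,4,0,0,0],[0,0.3,4.5,0,0,0],[0,0.3,5,0,0,0],[0,0.3,5,0,0,0]]'; python3 go.py 0.598 -0.176 0.152 0.106;python3 -m jog '[[0,0,0.3,0,0,0],[0,0,0.6,0,0,0],[0,0,0.9,0,0,0],[0,0,1.1,0,0,0],[0,0,1.1,0,0,0]]'; python3 go.py 0.598 -0.176 0.152 0.106
```

```text
time_s: 6.7
ee_pos: [0.5984, -0.1771, 0.3471]
eef_rot: [-3.141, 0.001, 0.106]
force: [0.3, -0.3, -3.0]
grip_width: 0.0096
grip_force: 50.0
[-0.03 -0.11  1.47] [-0.     0.001 -0.   ] t 6.7 w 0.0096 gf 50.0 F [ 0.3 -0.3 -3. ] q [-0.35  0.51  1.36  0.    1.27  1.12]
time_s: 7.2
ee_pos: [0.5984, -0.1771, 0.3363]
eef_rot: [-3.141, 0.0, 0.106]
force: [0.0, 1.0, -2.5]
grip_width: 0.0096
grip_force: 50.0
[-0.03 -0.11  0.39] [-0.  0. -0.] t 7.2 w 0.0096 gf 50.0 F [ 0.   1.  -2.5] q [-0.35  0.52  1.37  0.    1.25  1.12]
```

```bash
python3 -m jog '[[0,0,0.2,0,0,0],[0,0,0.3,0,0,0],[0,0,0.3,0,0,0]]' | grep -E 'ee_pos|force'; python3 -m jog '[[0,0,0.1,0,0,0],[0,0,0.2,0,0,0],[0,0,0.2,0,0,0]]' | grep -E 'ee_pos|force'
```

```text
ee_pos: [0.5984, -0.1771, 0.3343]
force: [-1.8, 0.2, 2.7]
grip_force: 50.0
ee_pos: [0.5983, -0.177, 0.3342]
force: [-10.3, 3.0, 20.1]
grip_force: 50.0
```

Contact at the expected height. Releasing.

```bash
python3 -m jog '[[0,0,-0.2,0,0,0],[0,0,-0.2,0,0,0],[0,0,-0.2,0,0,0],[0,0,-0.2,0,0,0]]' 45; python3 -m jog '[[0,0,-2,0,0,0],[0,0,-5,0,0,0],[0,0,-8,0,0,0]]' | grep ee_pos; python3 go.py 0.379 0.2345 0.16 0.414
```

```text
time_s: 8.2
ee_pos: [0.5984, -0.1771, 0.3334]
eef_rot: [-3.141, 0.0, 0.106]
force: [0.5, 0.1, 1.0]
grip_width: 0.0382
grip_force: 0.0
ee_pos: [0.5984, -0.1771, 0.4142]
[-17.47 -43.24   7.42] [-0.001  0.001 -0.308] t 8.5 w 0.0422 gf 0.0 F [-0.5  1.2  0.3] q [-0.35  0.46  1.28  0.    1.4   1.12]
```

```bash
python3 -m jog '[[-17.5,-43.2,0,0,0,-0.31],[-17.5,-43.2,0,0,0,-0.31],[-17.5,-43.2,0,0,0,-0.31],[-17.5,-43.2,0,0,0,-0.31],[-17.5,-43.2,0,0,0,-0.31],[-17.5,-43.2,0,0,0,-0.31],[-17.5,-43.2,4,0,0,-0.31],[-17.5,-43.2,7,0,0,-0.31]]' | grep ee_pos
python3 go.py 0.379 0.2345 0.115 0.414
python3 - <<'E'
from h import *
t=cam('top','t3.png');s=cam('side','s3.png')
a=cv2.resize(t['img'][130:260,300:480],None,fx=2.5,fy=2.5,interpolation=cv2.INTER_CUBIC)
b=cv2.resize(s['img'][180:360,310:480],None,fx=2,fy=2,interpolation=cv2.INTER_CUBIC)
h=max(a.shape[0],b.shape[0]);o=np.zeros((h,a.shape[1]+b.shape[1],3),np.uint8)
o[:a.shape[0],:a.shape[1]]=a;o[:b.shape[0],a.shape[1]:]=b;cv2.imwrite('pics/j3.png',o)
E
```

```text
ee_pos: [0.4118, 0.1715, 0.3806]
[-0.48 -7.09  8.52] [ 0.    -0.003  0.002] t 9.3 w 0.0419 gf 0.0 F [ 0.5 -0.3 -0.9] q [0.31 0.09 1.83 0.   1.22 1.47]
```

View pics/j3.png

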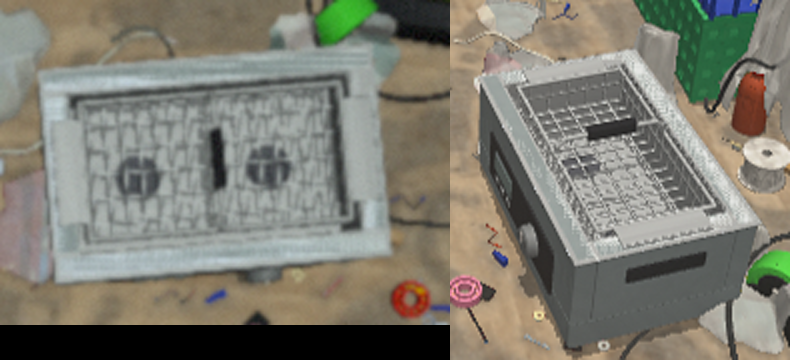

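The basket hangs level. Its lips lie on both end rims at (70,175) and (361,152), with the grip at (218,159). Next, the pan.

```bash
python3 -m jog '[[-0.5,-3.5,3,0,0,0],[-0.5,-6.5,5,0,0,0],[-0.5,-7.1,8,0,0,0],[-0.5,-7.1,8.5,0,0,0],[-0.5,-7.1,8.5,0,0,0]]' | grep ee_pos
python3 go.py 0.379 0.2345 0.06 0.414
python3 - <<'E'
from h import *
t=cam('top');s=cam('side','s4.png')
B=lambda x,y,z:ray(t,300+(x+.5)/2.5-.5,130+(y+.5)/2.5-.5,z)
l,r=B(70,175,.132),B(361,152,.132);print((l+r)/2,np.linalg.norm(l-r),np.arctan2(*(l-r)[1::-1]));print(B(218,159,.156))
cv2.imwrite('pics/s4c.png',cv2.resize(s['img'][80:240,200:340],None,fx=4,fy=3.7,interpolation=cv2.INTER_CUBIC))
E
```

```text
ee_pos: [0.3802, 0.2324, 0.2948]
[-0.02 -0.24  5.44] [0.    0.001 0.002] t 9.9 w 0.0426 gf 0.0 F [-0.1 -0.2 -0.1] q [ 0.47  0.2   1.92 -0.    1.02  1.62]
[ 0.59700392 -0.17627316  0.132     ] 0.25168977656128333 1.6738345419692127
[ 0.59804964 -0.17500008  0.156     ]
```

View pics/s4c.png

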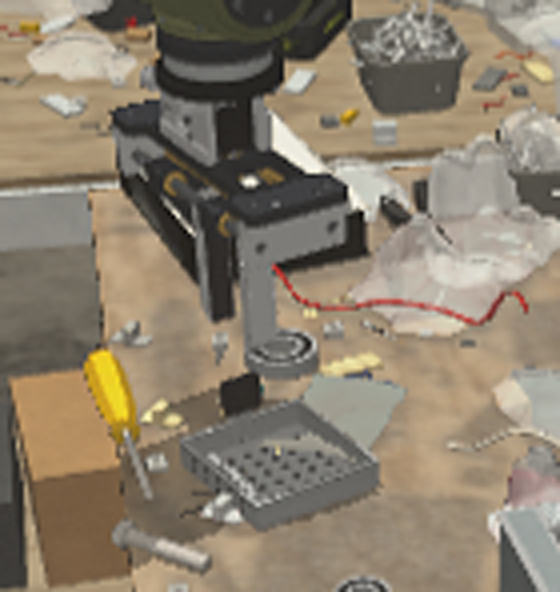

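The fingers straddle the black tab at (240,395), about 5 cm above it. Descend and grip.

```bash
python3 -m jog '[[0,-0.2,2,0,0,0],[0,-0.2,4,0,0,0],[0,-0.2,5.4,0,0,0],[0,-0.2,5.4,0,0,0]]' | grep -E "ee_pos|force"; python3 -m jog '[[0,0,0,0,0,0],[0,0,0,0,0,0],[0,0,0,0,0,0],[0,0,0,0,0,0],[0,0,0,0,0,0],[0,0,0,0,0,0],[0,0,0,0,0,0]]' 0 40;python3 -m jog '[[0,0,-0.5,0,0,0],[0,0,-2,0,0,0],[0,0,-5,0,0,0],[0,0,-9,0,0,0],[0,0,-13,0,0,0],[0,0,-16,0,0,0],[0,0,-18,0,0,0],[0,0,-18,0,0,0]]'; python3 go.py 0.588 -0.08 0.24 0.103
```

```text
ee_pos: [0.3793, 0.2341, 0.2406]
force: [0.2, -0.7, 0.1]
grip_force: 0.0
time_s: 11.1
ee_pos: [0.3791, 0.2347, 0.2412]
eef_rot: [-3.142, -0.001, 0.416]
force: [-2.6, -0.5, 6.2]
grip_width: 0.0084
grip_force: 40.0
time_s: 11.9
ee_pos: [0.3789, 0.2346, 0.4232]
eef_rot: [-3.141, -0.004, 0.416]
force: [0.4, -0.0, -0.2]
grip_width: 0.0085
grip_force: 40.0
[ 6.42 37.23  0.3 ] [-0.001 -0.004  0.313] t 11.9 w 0.0085 gf 40.0 F [ 0.4 -0.  -0.2] q [0.47 0.05 1.77 0.   1.32 1.63]
```

```bash
python3 -m jog '[[0.5,3,0,0,0,0.03],[1.3,7.5,0,0,0,0.08],[2.1,12,0,0,0,0.14],[2.9,16.5,0,0,0,0.2],[3.6,21,0,0,0,0.26],[4.4,25.5,0,0,0,0.313],[5.2,30,0,0,0,0.313],[5.9,34,0,0,0,0.313]]'|grep ee_pos;  python3 go.py 0.5873 -0.077 0.23 0.103
```

```text
ee_pos: [0.5711, -0.0546, 0.4189]
[1.39 2.39 0.84] [-0.001  0.002 -0.001] t 12.7 w 0.0086 gf 40.0 F [ 0.6 -0.2 -0.5] q [-0.16  0.34  1.43  0.    1.37  1.31]
```

```bash
python3 -m jog '[[0.7,1.2,0,0,0,0],[1.4,2.4,0,0,0,0],[1.4,2.4,2,0,0,0],[1.4,2.4,2,0,0,0],[1.4,2.4,2,0,0,0]]'|grep ee_pos;  python3 go.py 0.5873 -0.077 0.157 0.103
python3 - <<'E'
from h import *
t=cam('top','t5.png');s=cam('side','s5.png')
a=cv2.resize(t['img'][130:260,300:480],None,fx=2.2,fy=2.2,interpolation=cv2.INTER_CUBIC)
b=cv2.resize(s['img'][120:330,300:470],None,fx=2.3,fy=2.3,interpolation=cv2.INTER_CUBIC)
h=max(a.shape[0],b.shape[0]);o=np.zeros((h,a.shape[1]+b.shape[1],3),np.uint8)
o[:a.shape[0],:a.shape[1]]=a;o[:b.shape[0],a.shape[1]:]=b;cv2.imwrite('pics/j5.png',o)
E
```

```text
ee_pos: [0.5866, -0.0743, 0.4007]
[0.05 0.28 6.33] [-0.     0.001  0.001] t 13.2 w 0.0087 gf 40.0 F [-0.7  0.8 -0.3] q [-0.19  0.4   1.4   0.    1.34  1.28]
```

View pics/j5.png

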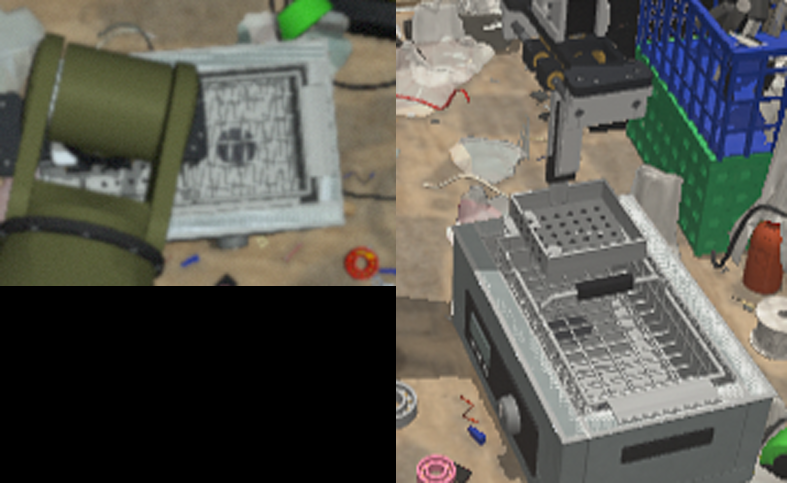

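The pan hangs level over the far (+y) half, at about (580,230). Lowering it.

```bash
python3 -m jog '[[0,0.3,1.5,0,0,0],[0,0.3,3,0,0,0],[0,0.3,4.5,0,0,0],[0,0.3,5.4,0,0,0],[0,0.3,5.9,0,0,0],[0,0.3,6,0,0,0],[0,0.3,6,0,0,0]]'|grep -E "ee_pos|force"; python3 -m jog '[[0,0,0.2,0,0,0],[0,0,0.4,0,0,0],[0,0,0.4,0,0,0]]'|grep -E "ee_pos|force"; python3 -m jog '[[0,0,0.1,0,0,0],[0,0,0.2,0,0,0],[0,0,0.2,0,0,0]]'|grep -E "ee_pos|force"
```

```text
ee_pos: [0.5871, -0.0779, 0.3413]
force: [0.9, 0.1, -1.2]
grip_force: 40.0
ee_pos: [0.5869, -0.078, 0.3366]
force: [0.1, 0.9, -0.5]
grip_force: 40.0
ee_pos: [0.5869, -0.078, 0.3362]
force: [-5.2, 1.0, 10.1]
grip_force: 40.0
```

```bash
python3 -m jog '[[0,0,-0.2,0,0,0],[0,0,-0.2,0,0,0],[0,0,-0.2,0,0,0],[0,0,-0.2,0,0,0]]' 30 | grep -E "force|width"; python3 -m jog '[[0,0,-2,0,0,0],[0,0,-5,0,0,0],[0,0,-8,0,0,0]]' 70| grep ee_pos; python3 go.py 0.4147 -0.1426 0.12 0.103
```

```text
force: [0.1, -0.8, -0.2]
grip_width: 0.0283
grip_force: 0.0
ee_pos: [0.5869, -0.078, 0.4174]
[-17.78   4.66  11.71] [-0.     0.001 -0.   ] t 15.3 w 0.0487 gf 0.0 F [ 1.  -0.6 -0.1] q [-0.19  0.39  1.38 -0.    1.38  1.27]
```

```bash
python3 -m jog '[[-17.8,4.7,0,0,0,0],[-17.8,4.7,0,0,0,0],[-17.8,4.7,0,0,0,0],[-17.8,4.7,3,0,0,0],[-17.8,4.7,8,0,0,0],[-17.8,4.7,12,0,0,0],[-17.8,4.7,14,0,0,0],[-17.8,4.7,14,0,0,0]]'| grep -E 'ee_pos|width'; python3 go.py 0.4147 -0.1426 0.021 0.103
python3 - <<'E'
from h import *
t=cam('top','t6.png');s=cam('side','s6.png')
a=cv2.resize(t['img'][130:260,300:480],None,fx=2.5,fy=2.5,interpolation=cv2.INTER_CUBIC)
b=cv2.resize(s['img'][200:340,230:340],None,fx=3,fy=3,interpolation=cv2.INTER_CUBIC)
h=max(a.shape[0],b.shape[0]);o=np.zeros((h,a.shape[1]+b.shape[1],3),np.uint8)
o[:a.shape[0],:a.shape[1]]=a;o[:b.shape[0],a.shape[1]:]=b;cv2.imwrite('pics/j6.png',o)
E
```

```text
ee_pos: [0.4142, -0.1429, 0.2746]
grip_width: 0.0657
[ 0.08 -0.    7.32] [-0.002  0.004 -0.   ] t 16.1 w 0.0657 gf 0.0 F [ 0.1 -0.8  0.3] q [-0.42  0.22  1.96  0.    0.97  1.05]
```

View pics/j6.png

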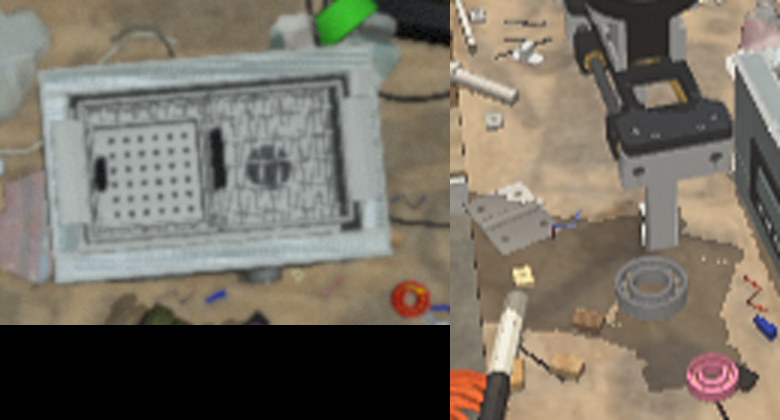

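The pan sits flat in the +y half, centred at (151,175). The gripper stands over the large open bearing at (650,287).

```bash
python3 -m jog '[[0,0,3,0,0,0],[0,0,5.5,0,0,0],[0,0,7.2,0,0,0],[0,0,7.2,0,0,0]]'| grep -E 'ee_pos|force'; python3 -m jog '[[0,0,0,0,0,0],[0,0,0,0,0,0],[0,0,0,0,0,0],[0,0,0,0,0,0],[0,0,0,0,0,0]]' 0 30| grep -E 'ee_pos|force|width';python3 -m jog '[[0,0,-0.5,0,0,0],[0,0,-2,0,0,0],[0,0,-5,0,0,0],[0,0,-9,0,0,0],[0,0,-13,0,0,0],[0,0,-17,0,0,0],[0,0,-19,0,0,0],[0,0,-19,0,0,0]]'|grep -E 'ee_pos|force|width'; python3 go.py 0.6034 -0.233 0.20 0.103
```

```text
ee_pos: [0.4149, -0.143, 0.2046]
force: [0.4, 0.6, -0.2]
grip_force: 0.0
ee_pos: [0.4152, -0.1432, 0.2062]
force: [-1.2, 1.1, 8.3]
grip_width: 0.0507
grip_force: 30.0
ee_pos: [0.4146, -0.1429, 0.3979]
force: [0.2, 0.2, -1.6]
grip_width: 0.0509
grip_force: 30.0
[17.85 10.9   1.87] [ 0.003 -0.005 -0.   ] t 17.9 w 0.0509 gf 30.0 F [ 0.2  0.2 -1.6] q [-0.42  0.05  1.83  0.    1.26  1.05]
```

```bash
python3 -m jog '[[2,1.2,0,0,0,0],[6,3.6,0,0,0,0],[10,6,0,0,0,0],[14,8.5,0,0,0,0],[16.8,10.3,0,0,0,0],[17.9,10.9,0,0,0,0],[17.9,10.9,0,0,0,0],[17.9,10.9,2,0,0,0]]'|grep -E 'ee_pos|force|width'; python3 go.py 0.6034 -0.233 0.121 0.103
python3 - <<'E'
from h import *
t=cam('top');s=cam('side','s7.png')
cv2.imwrite('pics/j7.png',cv2.resize(s['img'][120:360,290:490],None,fx=2.4,fy=2.4,interpolation=cv2.INTER_CUBIC))
E
```

```text
ee_pos: [0.6037, -0.2329, 0.3756]
force: [0.8, -0.6, -1.0]
grip_width: 0.0509
grip_force: 30.0
[-0.05 -0.    7.42] [ 0.001 -0.002 -0.   ] t 18.7 w 0.0509 gf 30.0 F [ 0.8 -0.6 -1. ] q [-0.42  0.54  1.25  0.    1.35  1.04]
```

View pics/j7.png

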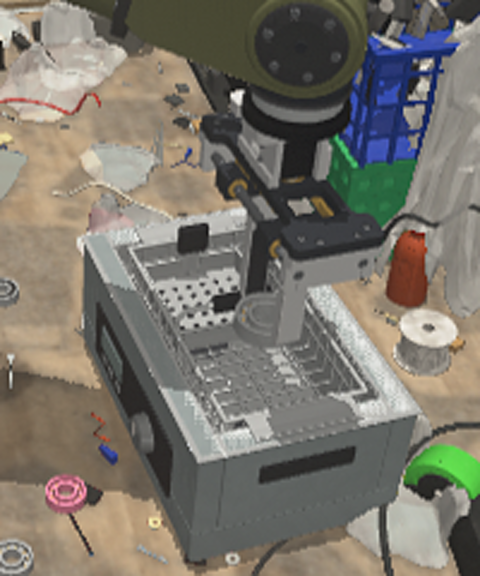

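The bearing is held flat at (262,315) over the free half. Lowering it.

```bash
python3 -m jog '[[0,0,1.5,0,0,0],[0,0,3,0,0,0],[0,0,4.5,0,0,0],[0,0,6,0,0,0],[0,0,6.7,0,0,0],[0,0,7,0,0,0],[0,0,7,0,0,0]]'|grep -E 'ee_pos|force'; python3 -m jog '[[0,0,0.2,0,0,0],[0,0,0.4,0,0,0],[0,0,0.4,0,0,0]]'|grep -E 'ee_pos|force'
```

```text
ee_pos: [0.604, -0.2331, 0.3046]
force: [-0.1, 0.2, -1.8]
grip_force: 30.0
ee_pos: [0.604, -0.2331, 0.3014]
force: [-0.1, -0.5, 1.4]
grip_force: 30.0
```

```bash
python3 -m jog '[[0,0,0.1,0,0,0],[0,0,0.1,0,0,0]]'|grep -E 'ee_pos|force'; python3 -m jog '[[0,0,0,0,0,0],[0,0,-0.1,0,0,0],[0,0,-0.1,0,0,0]]' 67|grep -E 'force|width'; python3 -m jog '[[0,0,-2,0,0,0],[0,0,-6,0,0,0],[0,0,-11,0,0,0],[0,0,-13,0,0,0]]'|grep -E 'ee_pos|width';python3 go.py 0.3865 -0.2944 0.11 0.103
```

```text
ee_pos: [0.604, -0.233, 0.3013]
force: [-3.0, 1.8, 10.5]
grip_force: 30.0
force: [1.1, -0.4, 0.3]
grip_width: 0.0627
grip_force: 0.0
ee_pos: [0.6038, -0.2329, 0.4359]
grip_width: 0.0628
[-22.32   3.84  14.44] [ 0.003 -0.005 -0.   ] t 20.7 w 0.0628 gf 0.0 F [-0.1 -0.4  0.3] q [-0.42  0.5   1.17  0.    1.46  1.04]
```

```bash
python3 -m jog '[[-22.3,3.8,0,0,0,0],[-22.3,3.8,0,0,0,0],[-22.3,3.8,0,0,0,0],[-22.3,3.8,2,0,0,0],[-22.3,3.8,7,0,0,0],[-22.3,3.8,12,0,0,0],[-22.3,3.8,15,0,0,0],[-22.3,3.8,16,0,0,0]]' 53| grep -E 'ee_pos|width'; python3 go.py 0.3865 -0.2944 0.022 0.103
python3 - <<'E'
from h import *
t=cam('top','t8.png');s=cam('side','s8.png')
a=cv2.resize(t['img'][130:260,300:480],None,fx=2.5,fy=2.5,interpolation=cv2.INTER_CUBIC)
b=cv2.resize(s['img'][260:400,230:340],None,fx=3,fy=3,interpolation=cv2.INTER_CUBIC)
h=max(a.shape[0],b.shape[0]);o=np.zeros((h,a.shape[1]+b.shape[1],3),np.uint8)
o[:a.shape[0],:a.shape[1]]=a;o[:b.shape[0],a.shape[1]:]=b;cv2.imwrite('pics/j8.png',o)
E
```

```text
ee_pos: [0.3851, -0.2933, 0.2672]
grip_width: 0.05
[0.15 0.15 6.48] [-0.004  0.004 -0.001] t 21.5 w 0.05 gf 0.0 F [-0.3  0.7  0.6] q [-0.73  0.32  1.84 -0.    0.98  0.74]
```

View pics/j8.png

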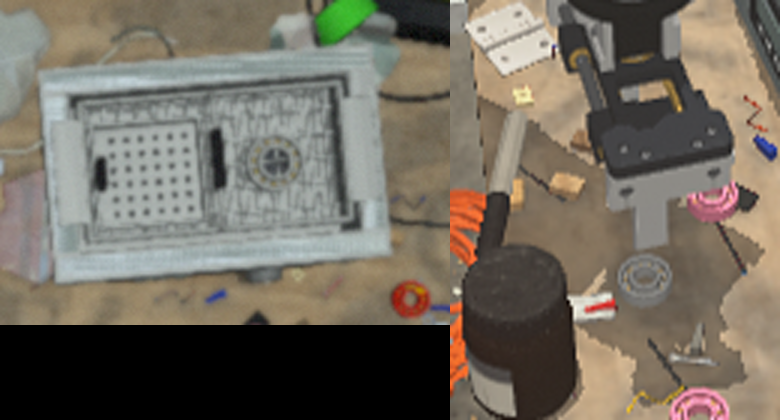

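Run:
```python
from h import *
t=cam('top');s=cam('side')
for z in(.05,.07,.09,.11,.13):
    p=ray(t,458,327,z);print(z,p.round(3),proj(s,p).round(0),(ray(t,475,327,z)-p).round(3)[:2])
p=ray(s,253,395,0);print('base front',p)
```

```text
0.05 [ 0.31  -0.356  0.05 ] [255. 370.] [ 0.001 -0.039]
0.07 [ 0.312 -0.351  0.07 ] [255. 360.] [ 0.001 -0.038]
0.09 [ 0.314 -0.346  0.09 ] [255. 350.] [ 0.001 -0.038]
0.11 [ 0.316 -0.341  0.11 ] [256. 340.] [ 0.001 -0.037]
0.13 [ 0.318 -0.336  0.13 ] [256. 330.] [ 0.001 -0.037]
base front [ 0.30077663 -0.37104309  0.        ]
```

The cup is about 80 mm tall and the gripper's body stays at 100 mm or higher, so it clears. Picking the small open bearing.

```bash
python3 -m jog '[[0.15,0.15,2.5,0,0,0],[0.15,0.15,4.5,0,0,0],[0.15,0.15,6.3,0,0,0],[0.15,0.15,6.4,0,0,0]]'| grep -E 'ee_pos|force'; python3 -m jog '[[0,0,0,0,0,0],[0,0,0,0,0,0],[0,0,0,0,0,0],[0,0,0,0,0,0],[0,0,0,0,0,0]]' 0 20| grep -E 'ee_pos|force|width';python3 -m jog '[[0,0,-0.5,0,0,0],[0,0,-2,0,0,0],[0,0,-5,0,0,0],[0,0,-9,0,0,0],[0,0,-13,0,0,0],[0,0,-17,0,0,0],[0,0,-20,0,0,0],[0,0,-20,0,0,0]]'|grep -E 'ee_pos|force|width'; python3 go.py 0.592 -0.122 0.21 1.674
```

```text
ee_pos: [0.388, -0.2951, 0.207]
force: [0.5, 0.6, 0.8]
grip_force: 0.0
ee_pos: [0.3881, -0.2954, 0.2082]
force: [-0.4, 1.0, 8.2]
grip_width: 0.0329
grip_force: 20.0
ee_pos: [0.3876, -0.295, 0.4114]
force: [-0.1, 0.8, -0.5]
grip_width: 0.0326
grip_force: 20.0
[ 22.1  -15.12   2.13] [ 0.008  0.    -1.571] t 23.4 w 0.0326 gf 20.0 F [-0.1  0.8 -0.5] q [-0.73  0.15  1.69 -0.    1.3   0.74]
```

```bash
python3 -m jog '[[2,-1.4,0,0,0,-0.14],[5,-3.4,0,0,0,-0.28],[8,-5.4,0,0,0,-0.42],[11,-7.5,0,0,0,-0.56],[14,-9.6,0,0,0,-0.7],[17,-11.6,0,0,0,-0.84],[19.5,-13.3,0,0,0,-0.98],[21,-14.4,0,0,0,-1.12]]'|grep -E 'ee_pos|force|width'; python3 go.py 0.592 -0.125 0.20 1.674
```

```text
ee_pos: [0.583, -0.1287, 0.4059]
force: [-1.0, -0.6, -0.6]
grip_width: 0.0333
grip_force: 20.0
[0.65 0.73 2.55] [-0.001 -0.    -0.444] t 24.2 w 0.0333 gf 20.0 F [-1.  -0.6 -0.6] q [-0.28  0.4   1.38  0.    1.36  0.06]
```

```bash
python3 -m jog '[[0.3,0.3,0,0,0,-0.14],[0.6,0.7,0,0,0,-0.28],[0.6,0.7,1,0,0,-0.42],[0.6,0.7,2.4,0,0,-0.444],[0.6,0.7,2.4,0,0,-0.444],[0.6,0.7,2.4,0,0,-0.444]]'|grep -E 'ee_pos|force|width'; python3 go.py 0.592 -0.125 0.1253 1.674
```

```text
ee_pos: [0.5904, -0.1271, 0.3824]
force: [0.3, -0.4, -0.5]
grip_width: 0.0331
grip_force: 20.0
[0.19 0.19 7.67] [-0.001 -0.    -0.011] t 24.8 w 0.0331 gf 20.0 F [ 0.3 -0.4 -0.5] q [-0.27  0.44  1.39 -0.    1.32 -0.37]
```

```bash
python3 -m jog '[[0.2,0.2,1.5,0,0,-0.01],[0.2,0.2,3,0,0,-0.01],[0.2,0.2,4.5,0,0,-0.01],[0.2,0.2,6,0,0,-0.01],[0.2,0.2,6.9,0,0,-0.01],[0.2,0.2,7.2,0,0,-0.01],[0.2,0.2,7.2,0,0,-0.01]]'|grep -E 'ee_pos|force'; python3 -m jog '[[0,0,0.2,0,0,0],[0,0,0.4,0,0,0],[0,0,0.4,0,0,0]]'|grep -E 'ee_pos|force'
```

```text
ee_pos: [0.5923, -0.1249, 0.3105]
force: [-0.4, 0.7, -0.4]
grip_force: 20.0
ee_pos: [0.5922, -0.1248, 0.3068]
force: [0.5, 0.3, -0.4]
grip_force: 20.0
```

```bash
python3 -m jog '[[0,0,0.1,0,0,0],[0,0,0.2,0,0,0],[0,0,0.2,0,0,0]]'|grep -E 'ee_pos|force'
```

```text
ee_pos: [0.5923, -0.1249, 0.3058]
force: [-3.8, 0.7, 7.8]
grip_force: 20.0
```

Contact at the predicted height (0.3057). Release, retreat and check.

```bash
python3 -m jog '[[0,0,0,0,0,0],[0,0,-0.1,0,0,0],[0,0,-0.1,0,0,0]]' 50|grep -E 'force|width'; python3 -m jog '[[0,0,-2,0,0,0],[0,0,-6,0,0,0],[0,0,-11,0,0,0],[0,0,-13,0,0,0]]'|grep -E 'ee_pos|width'; python3 -m jog '[[0,-20,-13,0,0,0],[0,-20,0,0,0,0],[0,-20,0,0,0,0],[0,-20,0,0,0,0],[0,-20,0,0,0,0],[0,-20,0,0,0,0]]'|grep -E 'ee_pos|width|time'
python3 - <<'E'
from h import *
t=cam('top','t9.png');s=cam('side','s9.png')
a=cv2.resize(t['img'][130:260,300:480],None,fx=2.5,fy=2.5,interpolation=cv2.INTER_CUBIC)
b=cv2.resize(s['img'][160:340,310:480],None,fx=2,fy=2,interpolation=cv2.INTER_CUBIC)
h=max(a.shape[0],b.shape[0]);o=np.zeros((h,a.shape[1]+b.shape[1],3),np.uint8)
o[:a.shape[0],:a.shape[1]]=a;o[:b.shape[0],a.shape[1]:]=b;cv2.imwrite('pics/j9.png',o)
E
```

```text
force: [-0.4, 0.5, -0.1]
grip_width: 0.0466
grip_force: 0.0
ee_pos: [0.592, -0.1248, 0.4407]
grip_width: 0.0468
time_s: 27.4
ee_pos: [0.3925, -0.1461, 0.4363]
grip_width: 0.0473
```

View pics/j9.png

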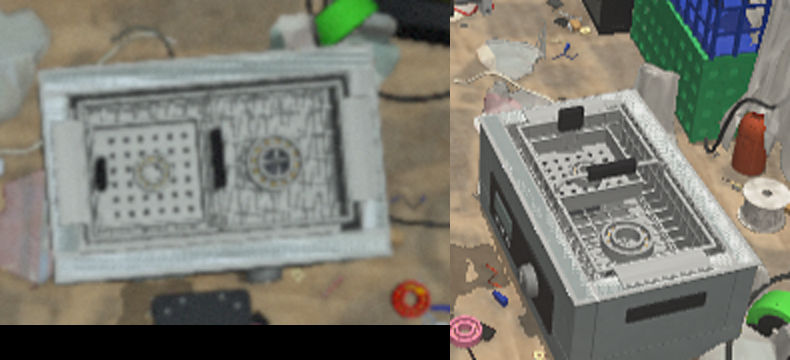

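The small bearing lies flat in the middle of the pan at (152,173) and the large one on the mesh at (273,161). The basket hangs level and the gripper is clear.

```bash
python3 -c "
from station import ctrl
print(ctrl.hand_in())"
```

```text
the job is handed in; nothing more can be done
None
```

The job is handed in (no verdict was returned): in the last picture the basket hangs level on the rim, with the pan and small open bearing in one half and the large open bearing flat in the other; the sealed bearings were never touched, and the arm let go of everything after about 27 s.

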